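# Clear the left folding hook and fold it away

### The arm

A 6-joint arm with a two-finger parallel gripper is mounted at the origin on a cart in front of the work surface, level with it; the furniture and walls round the work are solid. World frame = base frame: x ahead of the robot, y to its left, z up, the work surface at z = 0. Lengths are in m, angles in degrees, forces in N, time in s.
With the tool pointing down it reaches from about 0.325 to 0.85 m from the base axis. Payload 15.5 kg.
Tool frame: the origin (TCP) lies midway between the tips of the shut fingers; the grasp point (between the pads) lies 19 mm behind it; z points along the fingers, y is the line along which they close (so a half turn about z gives the same grasp; the last joint's range is limited). The gripper opens to 91 mm and grips with 3 to 60 N. Pads are 32 mm wide; open, the fingers measure 118 mm over their backs; the gripper's body (76 mm by 178 mm) begins 60 mm behind the grasp point.
Start: joints at [-72.336, 28.281, 77.091, -0, 74.628, -5.472], TCP at [0.246, -0.575, 0.185] pointing down, gripper open.
Joint ranges: [-166.48, 166.48], [-47.26, 123.95], [12.59, 153.08], [-70.14, 250.14], [6.76, 159.57], [-176.63, 176.63]. Speed limits (degrees/s): [108.29, 108.29, 147.25, 172.46, 172.46, 172.46].

### API

Orientations are given as a 3x3 rotation matrix whose columns are the frame's x, y, z axes.
In Python, from bench import ctrl gives the robot as it stands. The module is installed in compiled form; this text tells all that it offers. Calls block until the motion is done:
- ctrl.goto(position, orientation): joint-space move of the TCP to a pose.
- ctrl.move_l(position, vel=0.15, ori=None, contact_N=None): straight line of the TCP; ori=None keeps the orientation; vel is the mean speed in m/s. With contact_N (N) it stops when the force on the tool has changed by that much, and returns True; else False.
- ctrl.movej(angles): joint-space move.
- ctrl.command_gripper(opening): opening from 0.0 (shut) to 1.0 (fully open); the grip force is fixed at half the most; returns when the fingers have stopped.
- ctrl.sleep(seconds).
- ctrl.ik(position, orientation): joint angles nearest the present ones, or None.
- ctrl.read_camera(name): name is "scene" or "top" or "wrist"; returns the picture (384x512x3 uint8, blue, green, red); there is no depth.
- ctrl.camera_params(name): a dict with "fx", "fy", "cx", "cy" (pixels), "D" ([k1, k2, p1, p2, k3] as OpenCV has them; the pictures are not rectified), "pose" (4x4, takes a point from camera to world coordinates); the wrist camera has in their place "T_tool_cam" (4x4, takes a point from camera to tool coordinates, whose origin is the TCP and whose axes are the flange's). Camera axes: x right, y up, looking along -z (the intrinsics and any distortion apply to the point x, -y, -z); pixel columns grow to the right and rows downward; lengths in m; the calibration is good to about 2 mm. A picture is of the moment at which its call begins: read the wrist's pose just before it. camera_params takes no time and is no camera call.
A pose or a line that the arm cannot do raises ctrl.MotionError and nothing moves.
- ctrl.sign_off(): hands the job in; it is judged then, once.
Readings, each from a call of its own:
- ctrl.current_t(): time.
- ctrl.current_q(): joint angles.
- ctrl.current_dq(): joint speeds.
- ctrl.current_effort(): joint torques, N m.
- ctrl.current_tool_pos(): TCP position.
- ctrl.current_eef_rot(): TCP orientation.
- ctrl.current_contact_force(): force on the tool from outside, world axes, zero at the start.
- ctrl.current_wrist_torque(): the same for the moment, N m.
- ctrl.current_grip_width(): opening from 0.0 (shut) to 1.0 (fully open).
- ctrl.current_grasp_force(): force on a finger pad.
Only numpy, scipy, OpenCV 4.12 (cv2) and the standard library are available. Lean on these libraries where they do the work, as an engineer would, in place of code of your own. Each camera call takes 0.05 s, during which the arm holds its last target. There are 200 camera calls.

### The job

Swing the folded right-hand hook of the hook board (right as the robot faces it) fully out, move the roll of foil tape from the left-hand hook onto it, and then fold the emptied left-hand hook flat: with closed fingers, not gripping it, push it home against its stop with a steady push of about 15 N for a second, never over 20 N. Grip the hooks gently, with 20 N at most, do not drop the roll, and leave the meter, the lens and the bottle where they stand.

Things in the scene. Friction and masses are not known exactly. Their poses are not given: they have to be found in the camera images.
- stand: Board with two folding hooks, screwed to the bench: upright plywood 330 mm wide, 12 mm thick, top edge 172 mm above the bench, on a dark steel base 12 mm thick reaching from 20 mm before to 110 mm behind the board's front face. Origin: middle of the front face, at bench level; x points into the board, y left along it, z up. Left hook at y = +115 mm, right hook at y = -35 mm.
- left_mount (a point): Point on the board's front face where the left hook's stem goes in, at bar height (stand frame 0, +115, 150 mm). The upright hinge axis lies 15 to 39 mm before it (stand -x): the stand-off is set anew each start and is not measured. Bracket and knuckles stay within 13 mm of the axis sideways, 8 mm before it, 22 mm up and down; the stem is 16 mm thick.
- right_mount (a point): The same for the right hook (stand frame 0, -35, 150 mm), its stand-off 14 to 26 mm. Both hooks are alike: a round dark steel bar 9 mm thick, centreline 150 mm above the bench, reaching 80 mm from the hinge axis to the centre of an upright round red end post, 12 mm thick, whose flat top is 174.5 mm above the bench.
- left_hook (a joint): Left hook angle: 0 folded flat (bar points to stand -y along the board, post 35 mm left of its middle), 1.57 fully out (bar points to stand -x, off the board). Stops at both ends; both are rubbery and give about 1 mm. Stiff friction hinge: 3.5 N at the post moves it and it stays where left. Starts out, with the roll on it.
- right_hook (a joint): Right hook angle: same build and meaning as the left (folded, its post lies 115 mm right of the board's middle; fully out, the bar points to stand -x at y = -35 mm). Starts empty and folded or nearly so (0 to 0.12).
- roll: Roll of foil tape, a whitish ring 64 mm across, 12 mm thick, with a round hole about 46 mm across, 60 g. Origin in the middle of one of its flat sides; its z axis is the ring's axis. It hangs on the left hook at the start, the hook's bar through its hole, its axis along the bar.
- roll_centre (a point): The centre of the foil tape roll (middle of the hole, half way through the thickness); about 20 mm below the bar's centreline while the roll hangs.
- meter: Bystander: grey hand-held meter, 134 x 78 x 30 mm, lying on the bench before the board; origin under its middle.
- lens: Bystander: lens in a black ring mount, 34 mm across, 14 mm high, on the bench; origin under its middle.
- bottle: Bystander: small white bottle with a red nozzle, 46 mm across, 130 mm high, standing on the bench beyond the right end of the board; origin under its middle.
There are look-alikes about, which are no part of the job. What is meant by the roll is not pink, and is the smaller of those in its own colour.

How it is judged (in metres and radians):
On the way, in this order (a step that is already met when the one before it is completed fails the run):
1. the right hook is swung out to its stop while the roll still hangs on the left hook (value of joint right_hook above 1.45 rad and y of roll_centre in the frame of stand between 0.1 and 0.13 m and x of roll_centre in the frame of stand between -0.12 and -0.02 m and z of roll_centre in the frame of stand between 0.118 and 0.144 m), for 0.2 s.
2. the roll hangs on the swung-out right hook, let go (y of roll_centre in the frame of stand between -0.05 and -0.02 m and x of roll_centre in the frame of stand between -0.12 and -0.02 m and z of roll_centre in the frame of stand between 0.118 and 0.144 m and value of joint right_hook above 1.4 rad and contact force between the fingers and roll below 0.2 N), for 0.3 s.
3. the emptied left hook is folded flat and the fingers push it home with 10 to 20 N (value of joint left_hook below 0.03 rad and contact force between the fingers and stand above 10 N), for 0.4 s.
At the end, for the whole second after the job is handed in: The roll hangs at rest on the right hook (its centre within 15 mm sideways of the hook's line, between the hinge and the red post, its hole over the bar), the right hook is swung out (over 1.4 rad), and the left hook is folded flat (under 0.05 rad) (y of roll_centre in the frame of stand between -0.05 and -0.02 m and x of roll_centre in the frame of stand between -0.12 and -0.02 m and z of roll_centre in the frame of stand between 0.118 and 0.144 m and value of joint right_hook above 1.4 rad and value of joint left_hook below 0.05 rad and linear speed of roll below 0.05 m/s); the robot touches nothing.
It fails at once if the left hook, folded flat, is pressed with more than 20 N (value of joint left_hook below 0.03 rad and contact force between anything else and stand above 20 N).
It fails at once if the board or a hook is gripped, pushed or pulled hard (over 60 N, both fingers of a grip counted) (contact force between anything else and stand above 60 N).
It fails at once if the roll is dropped or lowered far below the hooks (height (world z) of roll_centre below 0.09 m).
It fails at once if the meter, the lens or the bottle is pushed over 15 mm from its place (distance of any of meter, lens, bottle from where it was at the start of the episode above 0.015 m).
It also fails if it takes over 70 s, if anything falls off the work surface, if the arm or the gripper's body presses on something with over 40 N, if the wrist force passes 120 N, or if a joint passes its speed limit or range.

## Working session

There is one attempt and no reset: what is moved stays moved. The work goes in short steps, each a Python script; the robot and the scene stay as the last script left them, time stands still between calls to the robot, and variables do not carry over. Pictures are saved under pics/ and viewed, at most 10 in all, crops included, and the job is handed in when it is done.

```bash
mkdir -p pics
python3 - <<'E'
from bench import ctrl
import cv2,numpy as np
np.set_printoptions(precision=4,suppress=True)
for n in("scene","top","wrist"):
    im=ctrl.read_camera(n); cv2.imwrite(f"pics/{n}0.png",im); print(n,ctrl.camera_params(n))
a=[cv2.imread(f"pics/{n}0.png") for n in("scene","top")]
cv2.imwrite("pics/s0.png",cv2.resize(a[0],(800,600))); cv2.imwrite("pics/t0.png",cv2.resize(a[1],(800,600)))
print(ctrl.current_eef_rot(),ctrl.current_t())
E
```

```text
scene {'fx': 395.6989741225572, 'fy': 395.6989741225572, 'cx': 256.7301665205239, 'cy': 197.47634040671701, 'D': array([0.0326, 0.    , 0.    , 0.    , 0.    ]), 'pose': array([[ 0.5255,  0.3506, -0.7752, -0.0555],
       [-0.8506,  0.2   , -0.4862, -0.5513],
       [-0.0155,  0.9149,  0.4034,  0.4606],
       [ 0.    ,  0.    ,  0.    ,  1.    ]])}
top {'fx': 408.92615180368614, 'fy': 408.92615180368614, 'cx': 258.9468382375716, 'cy': 187.53022205132712, 'D': array([-0.1204,  0.    ,  0.    ,  0.    ,  0.    ]), 'pose': array([[-0.0033,  0.9872, -0.1592,  0.4566],
       [-0.9999, -0.0059, -0.0154, -0.1475],
       [-0.0161,  0.1591,  0.9871,  0.9399],
       [ 0.    ,  0.    ,  0.    ,  1.    ]])}
wrist {'fx': 264.88497984921776, 'fy': 264.88497984921776, 'cx': 254.08677641947358, 'cy': 194.36627664323584, 'D': array([-0.0123,  0.    ,  0.    ,  0.    ,  0.    ]), 'T_tool_cam': array([[-0.0004,  0.9628,  0.2704,  0.0764],
       [ 1.    ,  0.0006, -0.0005, -0.0003],
       [-0.0006,  0.2704, -0.9628, -0.2001],
       [ 0.    ,  0.    ,  0.    ,  1.    ]])}
[[ 0.9196  0.3929 -0.0002]
 [ 0.3929 -0.9196  0.0008]
 [ 0.0001 -0.0009 -1.    ]] 0.15
```

View pics/s0.png

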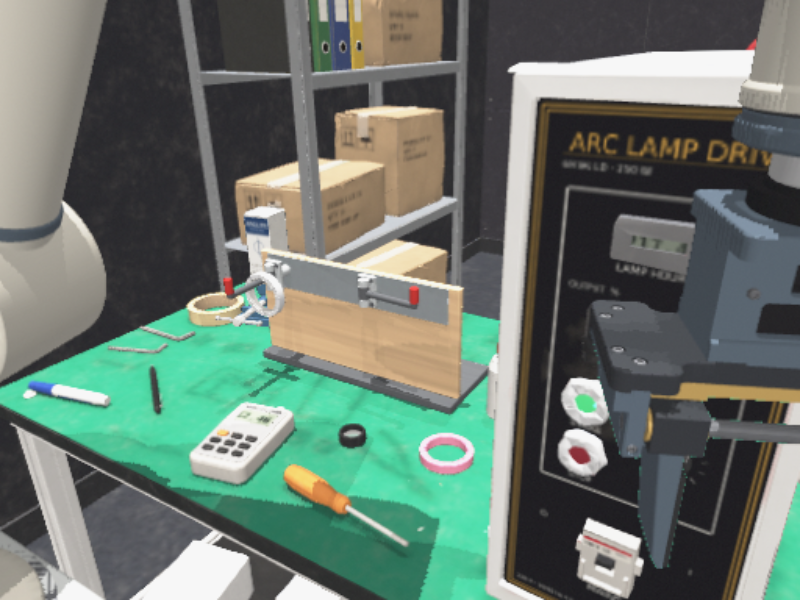

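View pics/t0.png

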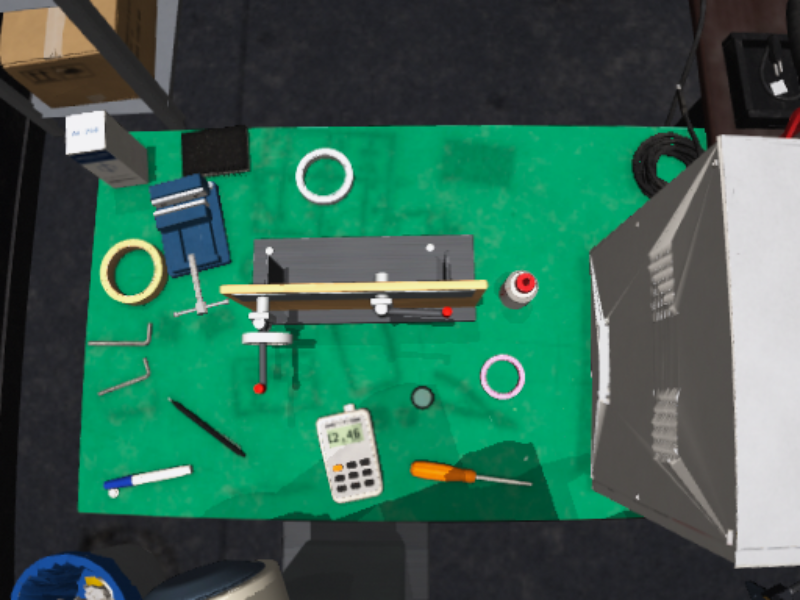

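The candidates for the roll, in the 800x600 views:
- White ring on the left hook: scene (266,294), top (267,339).
- Larger white ring lying behind the board: top (324,175).
- Pink ring: top (503,376).
- Cream tape: top (133,271).

I choose the white ring hanging on the left hook. The posts are at top (260,388), left hook out, and (447,312), right hook folded. Next I measure these and take a close crop.

```bash
cat > h.py <<'E'
import numpy as np,cv2
from bench import ctrl
np.set_printoptions(precision=4,suppress=True)
def rays(n,uv,T=None):
    p=ctrl.camera_params(n); K=np.array([[p['fx'],0,p['cx']],[0,p['fy'],p['cy']],[0,0,1]])
    q=cv2.undistortPoints(np.array(uv,float).reshape(-1,1,2),K,p['D']).reshape(-1,2)
    T=p['pose'] if T is None else T
    d=np.c_[q[:,0],-q[:,1],-np.ones(len(q))]@T[:3,:3].T
    return T[:3,3],d
def onz(n,uv,z,T=None):
    o,d=rays(n,uv,T); return o+d*((z-o[2])/d[:,2])[:,None]
def wristT():
    T=np.eye(4);T[:3,:3]=ctrl.current_eef_rot();T[:3,3]=ctrl.current_tool_pos()
    return T@ctrl.camera_params('wrist')['T_tool_cam']
def tri(o1,d1,o2,d2):
    A=np.c_[d1,-d2]; s=np.linalg.lstsq(A,o2-o1,rcond=None)[0]
    a,b=o1+s[0]*d1,o2+s[1]*d2; return (a+b)/2,np.linalg.norm(a-b)
def blobs(m,amin=8):
    n,l,s,c=cv2.connectedComponentsWithStats(m.astype(np.uint8)*255)
    return [(c[i],s[i]) for i in range(1,n) if s[i][4]>=amin],l
def red(im):
    h=cv2.cvtColor(im,cv2.COLOR_BGR2HSV); return ((h[...,0]<6)|(h[...,0]>174))&(h[...,1]>170)&(h[...,2]>90)
E
python3 - <<'E'
from h import *
t=cv2.imread('pics/top0.png');s=cv2.imread('pics/scene0.png')
for c,st in blobs(red(t))[0]: print('top red',c,st,onz('top',[c],.1745)[0])
for c,st in blobs(red(s))[0]: print('scene red',c,st)
h=cv2.cvtColor(t,cv2.COLOR_BGR2HSV)
m=(h[...,0]>15)&(h[...,0]<35)&(h[...,1]>70)&(h[...,2]>150)
m[:175]=0;m[195:]=0;m[:,:135]=0;m[:,320:]=0
c,_=blobs(m); 
pts=np.argwhere(m)[:,::-1]; r=cv2.minAreaRect(pts.astype(np.float32)); print(r,len(pts))
b=cv2.boxPoints(r); W=onz('top',b,.172); print(W)
w=(h[...,1]<40)&(h[...,2]>150); w[:205]=0;w[230:]=0;w[:,:150]=0;w[:,195:]=0
for c,st in blobs(w)[0]: print('white',c,st,onz('top',[c],.160)[0])
cv2.imwrite('pics/c1.png',np.hstack([cv2.resize(t[170:260,135:310],(400,206),interpolation=2),cv2.resize(s[150:240,130:305],(400,206),interpolation=2)]))
E
```

```text
top red [507.9     78.9714] [503  69   9  19  70] [ 0.8068 -0.6569  0.1745]
top red [335.8019 180.5472] [330 175  12  12 106] [ 0.5926 -0.282   0.1745]
top red [285.6562 198.625 ] [283 196   6   6  32] [ 0.5585 -0.1859  0.1745]
top red [165.5484 248.4194] [163 246   6   6  31] [0.4654 0.04   0.1745]
scene red [145.86 182.44] [143 178   6  10  50]
scene red [264.9348 189.1304] [263 185   5  10  46]
((225.99417114257812, 183.18702697753906), (5.868133544921875, 170.1011199951172), 88.9291763305664) 963
[[ 0.593   0.0929  0.172 ]
 [ 0.597  -0.2349  0.172 ]
 [ 0.5856 -0.2349  0.172 ]
 [ 0.5814  0.0922  0.172 ]]
white [165.2941 206.9412] [162 205   8   6  34] [0.5454 0.0462 0.16  ]
white [169.5604 215.7198] [155 213  30   8 182] [0.5283 0.0373 0.16  ]
```

View pics/c1.png

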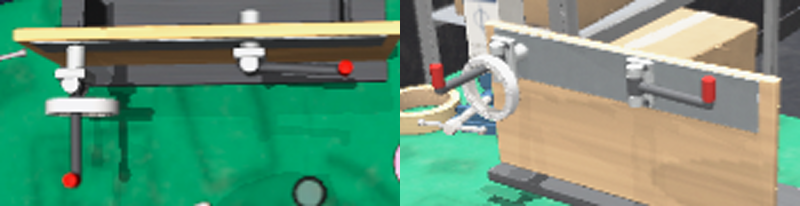

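The close crop confirms the choice: a thin white ring hangs on the out-swung left bar, and the red posts rise above the bars. The post and board measurements fit the given 115 mm and 330 mm. Next I check how much room the cabinet leaves.

Run:
```python
from h import *
print('scene cab bottom-left corner',onz('scene',[[490*.64,592*.64],[497*.64,400*.64]],0))
print('top cab edge z0',onz('top',[[598*.64,492*.64],[592*.64,245*.64]],0))
o1,d1=rays('scene',[[512*.64,72*.64]])
for uv in([735*.64,567*.64],[592*.64,487*.64],[592*.64,250*.64]):
    o2,d2=rays('top',[uv]); print(tri(o1,d1[0],o2,d2[0]))
# triangulate posts
o1,_=rays('top',[[0,0]]);o2,_=rays('scene',[[0,0]])
for a,b in(([165.5,248.4],[145.9,182.4]),([285.7,198.6],[264.9,189.1])):
    print('post',tri(o1,rays('top',[a])[1][0],o2,rays('scene',[b])[1][0]))
R=np.array([[1,0,0],[0,-1,0],[0,0,-1.]])
print(ctrl.ik([.25,-.40,.25],R),ctrl.ik([.30,-.25,.25],R),ctrl.ik([.56,-.186,.16],R))
print(ctrl.current_contact_force(),ctrl.current_grip_width())
```

```text
scene cab bottom-left corner [[ 0.3316 -0.3978  0.    ]
 [ 0.6299 -0.2745  0.    ]]
top cab edge z0 [[ 0.3153 -0.4114  0.    ]
 [ 0.6803 -0.4177  0.    ]]
(array([ 0.3189, -0.3977,  0.4389]), np.float64(0.0004967688373625947))
(array([ 0.3972, -0.3244,  0.4261]), np.float64(0.07811037389890745))
(array([ 0.5745, -0.2943,  0.4245]), np.float64(0.0022846496511849364))
post (array([0.4655, 0.0425, 0.1649]), np.float64(0.0001564463844353177))
post (array([ 0.5596, -0.1858,  0.1631]), np.float64(0.001871554839253303))
[-65.2534  11.9986  92.169   -0.      75.8324  24.7466] [-48.5844   4.7109 101.312   -0.      73.9772  41.4156] [-24.1705  26.8755  83.9713  -0.      69.1532  65.8295]
[ 0.6494 -0.3504 -0.1816] 0.9987704539869635
```

Run:
```python
from h import *
R=np.array([[1,0,0],[0,-1,0],[0,0,-1.]])
ctrl.move_l([.19,-.56,.25],vel=.25)
ctrl.move_l([.20,-.36,.25],vel=.25,ori=R)
ctrl.goto([.36,-.20,.25],R)
ctrl.command_gripper(0.0); print('shut',ctrl.current_grip_width(),ctrl.current_grasp_force(),ctrl.current_t())
ctrl.command_gripper(0.36); print(ctrl.current_grip_width(),ctrl.current_grasp_force(),ctrl.current_t())
ctrl.move_l([.553,-.186,.23],vel=.25)
T=wristT(); im=ctrl.read_camera('wrist'); cv2.imwrite('pics/w1.png',im)
for c,s in blobs(red(im))[0]: print(c,s,onz('wrist',[c],.1745,T)[0])
print(ctrl.current_contact_force(),ctrl.current_t())
```

```text
shut 0.006305112885492335 0.0 3.875
0.35976493211040916 0.0 4.5417
[334.6667 135.    ] [332 130   9  12  15] [ 0.6149 -0.2619  0.1745]
[344.25   138.5625] [341 136   8   7  16] [ 0.6116 -0.2712  0.1745]
[253.899  191.2828] [250 185   9  13  99] [ 0.5599 -0.1856  0.1745]
[-0.0272  0.5748  0.6226] 5.5167
```

View pics/w1.png

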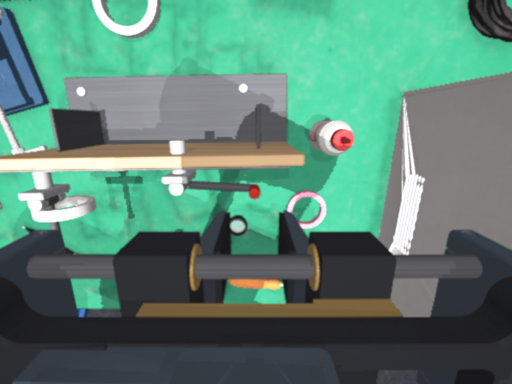

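The wrist view shows the right post at (254,191), which matches the earlier fix at world (0.560,-0.186). I descend and close in small steps, watching the pad force.

Run:
```python
from h import *
hit=ctrl.move_l([.553,-.186,.159],vel=.12,contact_N=8); print('hit',hit,ctrl.current_tool_pos())
ctrl.command_gripper(0.19)
w=.165
while w>.09:
    ctrl.command_gripper(w); f=ctrl.current_grasp_force(); print(round(w,4),round(ctrl.current_grip_width(),4),round(f,2))
    if f>6: break
    w-=.004
print(ctrl.current_contact_force(),ctrl.current_t())
```

```text
hit False [ 0.5532 -0.1862  0.1597]
0.165 0.1656 0.0
0.161 0.1588 0.0
0.157 0.156 0.0
0.153 0.1546 0.0
0.149 0.1497 0.0
0.145 0.1426 0.0
0.141 0.1458 0.0
0.137 0.1359 0.0
0.133 0.1341 0.0
0.129 0.1288 0.0
0.125 0.1209 0.0
0.121 0.1206 0.0
0.117 0.1191 0.0
0.113 0.1132 0.0
0.109 0.1082 0.0
0.105 0.1053 0.0
0.101 0.0988 0.0
0.097 0.0945 0.0
0.093 0.0934 0.0
[-0.7579  0.4094  0.4364] 10.8667
```

Run:
```python
from h import *
im=ctrl.read_camera('scene'); cv2.imwrite('pics/s2.png',cv2.resize(im[120:260,150:350],(800,560),interpolation=2))
```

```text
(no output)
```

View pics/s2.png

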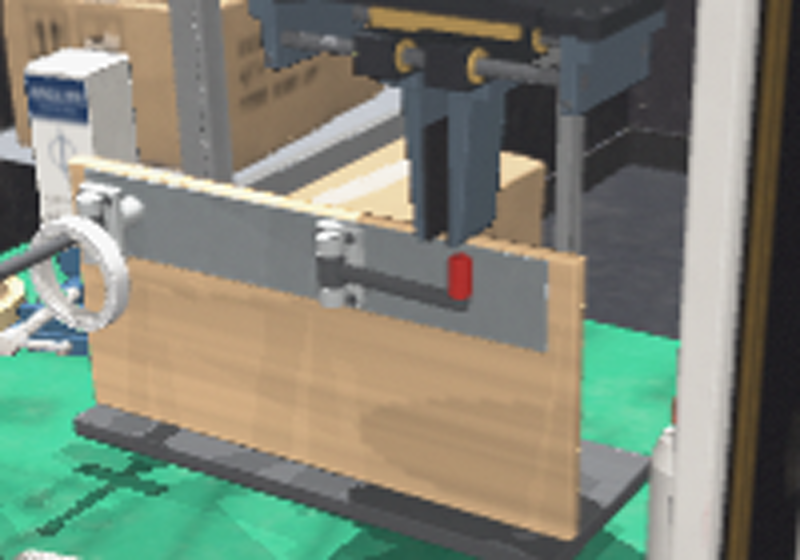

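Run:
```python
from h import *
def proj(n,P,T=None):
    p=ctrl.camera_params(n); T=p['pose'] if T is None else T
    c=(np.array(P)-T[:3,3])@T[:3,:3]; c=c*[1,-1,-1]
    K=np.array([[p['fx'],0,p['cx']],[0,p['fy'],p['cy']],[0,0,1]])
    return cv2.projectPoints(c.reshape(-1,1,3),np.zeros(3),np.zeros(3),K,p['D'])[0].reshape(-1,2)
tp=ctrl.current_tool_pos();print(tp,ctrl.current_eef_rot())
a=proj('scene',[tp,tp+[0,0,.019],[.5595,-.1857,.1745],[.5595,-.1857,.145]]); print(a,'zoomed',(a-[150,120])*4)
T=wristT();print(proj('wrist',[tp],T))
im=ctrl.read_camera('wrist');cv2.imwrite('pics/w2.png',im)
t=ctrl.read_camera('top');
cv2.imwrite('pics/wt.png',np.hstack([cv2.resize(im[120:320,150:360],(400,380)),cv2.resize(t[150:270,200:326],(400,380))]))
```

```text
[ 0.553 -0.186  0.159] [[ 1.  0.  0.]
 [ 0. -1. -0.]
 [ 0.  0. -1.]]
[[263.7593 192.1222]
 [263.6778 183.056 ]
 [265.2662 183.6222]
 [265.3669 197.4948]] zoomed [[455.0372 288.4887]
 [454.7111 252.2241]
 [461.0648 254.4888]
 [461.4676 309.9792]]
[[254.3676 218.4834]]
```

View pics/wt.png

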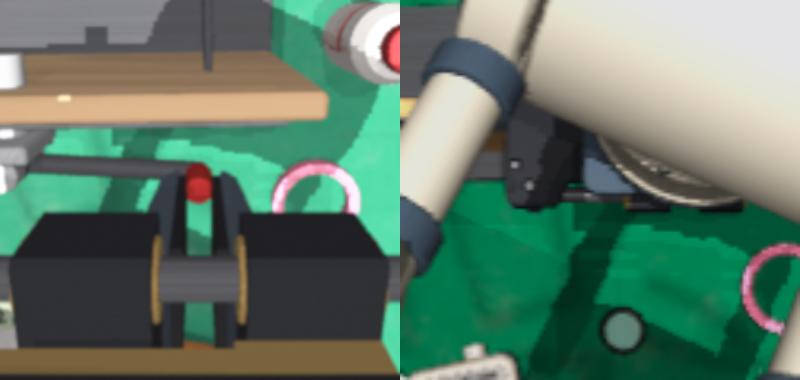

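The wrist and scene views disagree on the tip height: the scene shows the tips at zoomed (446,241), above the post top. I feel downward gently to settle it, since the left finger will meet the bar.

Run:
```python
from h import *
ctrl.command_gripper(0.30)
ctrl.move_l([.559,-.186,.159],vel=.1)
f0=ctrl.current_contact_force()
hit=ctrl.move_l([.559,-.186,.130],vel=.03,contact_N=4); print('hit',hit,ctrl.current_tool_pos(),ctrl.current_contact_force()-f0,ctrl.current_t())
im=ctrl.read_camera('scene'); cv2.imwrite('pics/s3.png',cv2.resize(im[120:260,150:350],(800,560),interpolation=2))
```

```text
hit False [ 0.5591 -0.1861  0.1302] [ 0.7401 -0.0354 -0.2848] 12.875
```

View pics/s3.png

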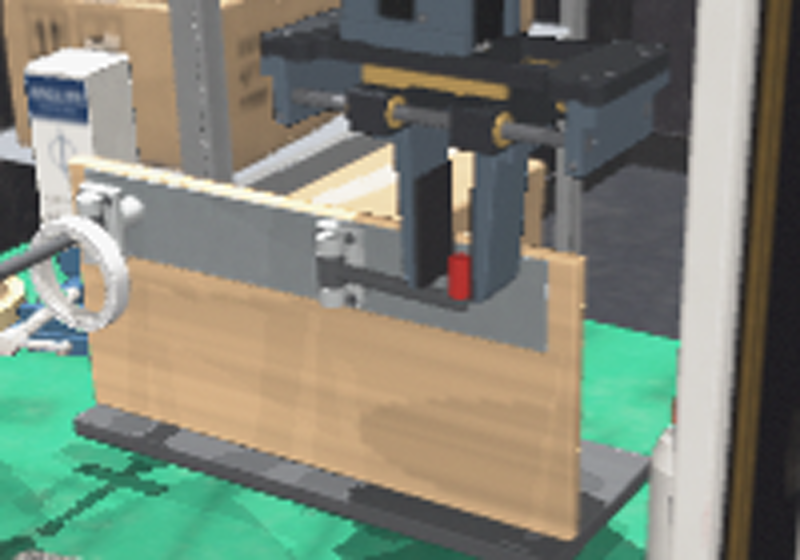

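The tips now straddle the post, but their true height is about 25 mm above the reported TCP. I find the offset by touching the bar lightly.

Run:
```python
from h import *
f0=ctrl.current_contact_force()
hit=ctrl.move_l([.559,-.186,.112],vel=.02,contact_N=3.5); z=ctrl.current_tool_pos()[2]; print('hit',hit,z,ctrl.current_contact_force()-f0,ctrl.current_t())
if hit:
    ctrl.move_l([.559,-.186,z+.004],vel=.05)
    w=.17
    while w>.07:
        ctrl.command_gripper(w); f=ctrl.current_grasp_force()
        if f>.1: print(round(w,4),round(ctrl.current_grip_width(),4),round(f,2))
        if f>5: break
        w-=.006 if f<.1 else .002
    print(w,ctrl.current_grip_width(),ctrl.current_contact_force()-f0,ctrl.current_t())
```

```text
hit True 0.12446440457905135 [-1.654   0.4061 10.4923] 13.3833
0.128 0.1281 4.09
0.126 0.1283 7.56
0.12599999999999997 0.1283343397532688 [-0.3679  2.9918  0.1264] 15.775
```

Touching the bar shows the true tips are about 30 mm above the reported TCP, so I will use that offset. The gripper is also compliant, so 8–10 N grips are possible. Now I swing the right hook out along its arc, watching the forces.

```bash
cat >> h.py <<'E'
YAW=0.0128
SX=np.array([np.cos(YAW),np.sin(YAW),0]);SY=np.array([-np.sin(YAW),np.cos(YAW),0]);SZ=np.array([0,0,1.])
O=np.array([.5835,-.072,0])
def st(p): d=np.array(p)-O; return np.array([d@SX,d@SY,d[2]])
def wd(x,y,z): return O+SX*x+SY*y+SZ*z
E
python3 - <<'E'
from h import *
ctrl.command_gripper(.1245); print('grip',ctrl.current_grasp_force())
f0=ctrl.current_contact_force()
p0=ctrl.current_tool_pos(); print('stand',st(p0)); a0=.04
H=p0+.08*(np.sin(a0)*SX+np.cos(a0)*SY)
for a in np.radians([9,18,27,36,45,54,63,72,81,88]):
    ctrl.move_l(H-.08*(np.sin(a)*SX+np.cos(a)*SY),vel=.1)
    f=ctrl.current_contact_force()-f0; print(round(np.degrees(a)),f,round(ctrl.current_grasp_force(),1))
    if np.linalg.norm(f)>20: break
print(st(ctrl.current_tool_pos()),ctrl.current_t())
E
```

```text
grip 10.463895946741104
stand [-0.0259 -0.1136  0.1285]
9 [-1.8106  0.6996  0.262 ] 10.5
18 [-3.0679  1.0112  0.0752] 10.5
27 [-3.2453 -1.5021  0.5039] 10.5
36 [-4.9378 -6.1039  1.7928] 10.6
45 [ -9.309  -10.426    3.1352] 10.7
54 [-14.6792 -11.7821   4.9097] 10.9
63 [-16.0632  -9.7083   5.8823] 10.8
72 [-11.9088  -4.8864   2.7126] 10.7
81 [-9.4736 -1.488   2.2484] 10.7
88 [-6.8955 -0.2989  1.047 ] 10.7
[-0.104 -0.036  0.128] 18.6917
```

Run:
```python
from h import *
ctrl.command_gripper(.25)   # loose cage; right finger pushes
p=ctrl.current_tool_pos()
hit=ctrl.move_l(p+.02*SY,vel=.03,contact_N=9); q=ctrl.current_tool_pos(); f=ctrl.current_contact_force(); ctrl.sleep(.3); f2=ctrl.current_contact_force()
print(hit,st(q),f,f2)
ctrl.move_l(q-.006*SY,vel=.1); ctrl.command_gripper(.36)
ctrl.move_l(ctrl.current_tool_pos()+[0,0,.09],vel=.2)
p=ctrl.current_tool_pos(); ctrl.move_l([.40,.0,p[2]],vel=.25)
t=ctrl.read_camera('top');s=ctrl.read_camera('scene');cv2.imwrite('pics/top3.png',t);cv2.imwrite('pics/sc3.png',s)
T=wristT();w=ctrl.read_camera('wrist');cv2.imwrite('pics/w3.png',w)
for c,a in blobs(red(t))[0]: P=onz('top',[c],.1745)[0];print('top',c,P,st(P))
for c,a in blobs(red(s))[0]: print('scene',c)
for c,a in blobs(red(w))[0]: P=onz('wrist',[c],.1745,T)[0];print('wr',c,P,st(P))
print(ctrl.current_tool_pos(),ctrl.current_t())
cv2.imwrite('pics/m3.png',np.hstack([w[:,:],t[100:300,100:350].repeat(1,0)[:384] if 0 else cv2.resize(t[140:300,120:320],(280,384))[:, :]]))
```

```text
True [-0.1027 -0.0276  0.1285] [-0.7859 -8.7138  0.4434] [-0.5967 -7.1356  1.143 ]
top [507.9     78.9714] [ 0.8068 -0.6569  0.1745] [ 0.2158 -0.5877  0.1745]
top [335.8131 180.5327] [ 0.5927 -0.282   0.1745] [ 0.0065 -0.2101  0.1745]
top [244.1786 239.3929] [ 0.4823 -0.1078  0.1745] [-0.1016 -0.0345  0.1745]
top [165.4667 248.3667] [0.4655 0.0401 0.1745] [-0.1165  0.1136  0.1745]
scene [145.8113 182.1887]
scene [208.5625 194.5417]
scene [421.7378 221.0732]
scene [440.9054 223.8243]
wr [366.0879 114.7912] [ 0.4813 -0.0994  0.1745] [-0.1026 -0.0261  0.1745]
wr [211.0755 134.2075] [0.4646 0.0382 0.1745] [-0.1175  0.1117  0.1745]
[ 0.4005 -0.0006  0.2179] 21.8833
```

View pics/m3.png

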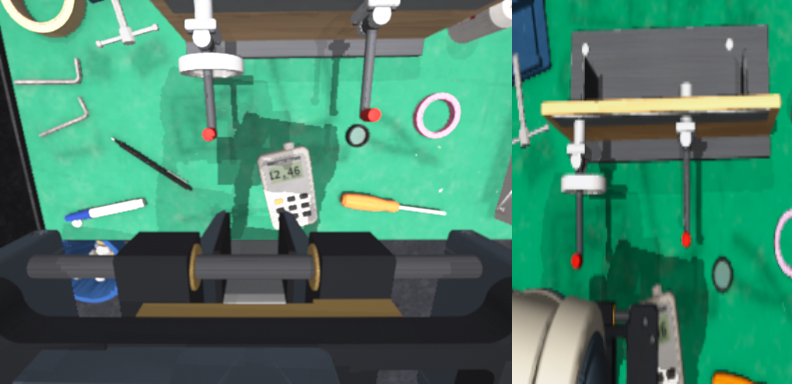

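The wrist view shows both hooks straight out: left post (211,134), right post (366,115), roll at (211,65). The right hook is at its stop. The post spacing seen by the wrist camera (138 mm, true 150 mm) also says the tool sits higher than reported. I work out that bias from the posts.

Run:
```python
from h import *
T=wristT()
for dz in(.02,.025,.03):
    T2=T.copy();T2[2,3]+=dz
    P=onz('wrist',[[366.09,114.79],[211.08,134.21]],.1745,T2); print(dz,P[:,:2].ravel(),np.linalg.norm(P[0]-P[1]))
w=cv2.imread('pics/w3.png');h=cv2.cvtColor(w,cv2.COLOR_BGR2HSV)
m=(h[...,1]<50)&(h[...,2]>140);m[:45]=0;m[85:]=0;m[:,:170]=0;m[:,260:]=0
bl=[b for b in blobs(m,60)[0]]
T2=T.copy();T2[2,3]+=.0285
for c,s in bl: print(c,s,[st(P) for P in onz('wrist',[c],.15,T2)])
# roll top-edge row at bar column: rim near/far
for u in(200,205,210,215,220): print(u,np.where(m[:,u])[0][[0,-1]])
t=cv2.imread('pics/top3.png');ht=cv2.cvtColor(t,cv2.COLOR_BGR2HSV);mt=(ht[...,1]<40)&(ht[...,2]>150)
for u in range(158,184,3): print(u,[int(v) for v in np.where(mt[200:230,u])[0]+200])
R90=np.array([[0,1,0],[1,0,0],[0,0,-1.]])  # tool y along +x
for R in(R90,np.array([[0,-1,0],[-1,0,0],[0,0,-1.]])):
    print(ctrl.ik([.53,.07,.1],R),ctrl.ik([.45,.07,.1],R))
```

```text
0.02 [ 0.4816 -0.1076  0.4636  0.0412] 0.14992616206513182
0.025 [ 0.4817 -0.1096  0.4633  0.042 ] 0.15277271679057833
0.03 [ 0.4818 -0.1117  0.4631  0.0428] 0.1556192715160248
[209.7153  62.298 ] [ 179   45   65   33 1426] [array([-0.0482,  0.1173,  0.15  ])]
[248.1066  49.8197] [237  45  23  11 244] [array([-0.0373,  0.0778,  0.15  ])]
200 [45 77]
205 [45 74]
210 [52 68]
215 [52 76]
220 [52 76]
158 [213, 214, 215, 216, 217, 218]
161 [200, 201, 202, 203, 213, 214, 215, 216, 217, 218]
164 [200, 201, 202, 203, 204, 205, 206, 207, 208, 209, 213, 214, 215, 216, 217, 218]
167 [200, 201, 202, 203, 204, 205, 206, 207, 208, 209, 213, 214, 215, 216, 217, 218]
170 [200, 201, 202, 203, 213, 214, 215, 216, 217, 218]
173 [213, 214, 215, 216, 217, 218]
176 [213, 214, 215, 216, 217, 218, 219, 220]
179 [213, 214, 215, 216, 217, 218, 220]
182 [213, 214, 215, 216, 217, 218]
[ 1.1229 26.9977 95.5963 -0.     57.406   1.1229] [  1.3219  21.6935 106.2077  -0.      52.0988   1.3219]
None None
```

The tool's horizontal position is good to about 2 mm; only its height is biased. The roll centre is at stand (-0.054, 0.115). I grip its left side wall with the fingers closing along the bar, clear of the bracket, and lift 28 mm.

Run:
```python
from h import *
R90=np.column_stack([SY,SX,[0,0,-1.]])
ctrl.goto(wd(-.056,.145,.20),R90)
ctrl.command_gripper(.33)
hit=ctrl.move_l(wd(-.056,.145,.090),vel=.12,contact_N=8); print(hit,st(ctrl.current_tool_pos()),ctrl.current_t())
if not hit:
    for w in(.16,.135,.128,.124,.121):
        ctrl.command_gripper(w); print(w,ctrl.current_grip_width(),ctrl.current_grasp_force())
        if ctrl.current_grasp_force()>12: break
    f=ctrl.current_contact_force(); print('F',f)
    if ctrl.current_grasp_force()>5:
        ctrl.move_l(ctrl.current_tool_pos()+[0,0,.028],vel=.06)
        print(ctrl.current_contact_force()-f,ctrl.current_grasp_force())
s=ctrl.read_camera('scene');t=ctrl.read_camera('top')
cv2.imwrite('pics/sc4.png',s);cv2.imwrite('pics/top4.png',t)
cv2.imwrite('pics/m4.png',np.hstack([cv2.resize(s[140:230,100:190],(400,400),interpolation=2),cv2.resize(t[160:260,130:230],(400,400),interpolation=2)]))
print(ctrl.current_t())
```

```text
True [-0.0585  0.145   0.125 ] 24.1083
24.2083
```

View pics/m4.png

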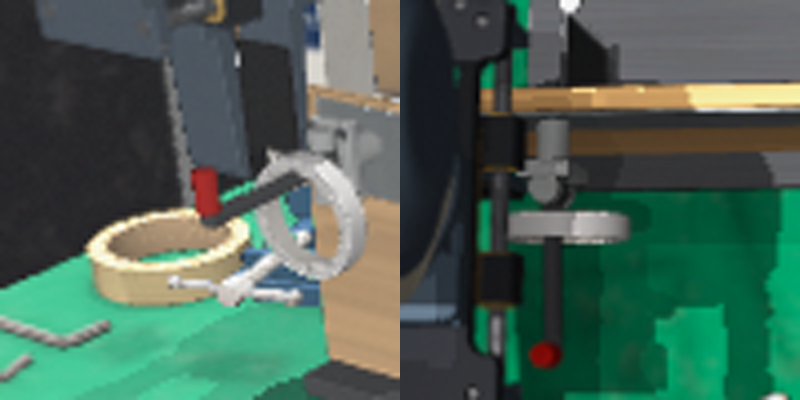

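The view shows the roll undisturbed, and the rear finger met something beside the ring or hinge at a tip height of about 154 mm. I read the force before moving.

Run:
```python
from h import *
print(st(ctrl.current_tool_pos()),ctrl.current_contact_force(),ctrl.current_wrist_torque(),ctrl.current_grip_width(),ctrl.current_grasp_force(),ctrl.current_t())
p=ctrl.current_tool_pos()
ctrl.move_l(p+[0,0,.02],vel=.1); ctrl.sleep(.2)
print(st(ctrl.current_tool_pos()),ctrl.current_contact_force(),ctrl.current_wrist_torque(),ctrl.current_eef_rot()[:2,:2].ravel())
```

```text
[-0.0572  0.145   0.1271] [-3.3636 -1.0221 -1.8936] [-0.0653  0.6422 -0.095 ] 0.32683716670289836 1.6612921198247932 24.2083
[-0.0574  0.145   0.1468] [-0.0711  0.3728 -0.4076] [-0.0226 -0.1093 -0.0084] [-0.0127  0.9999  0.9999  0.0127]
```

Run:
```python
from h import *
ctrl.move_l(wd(-.057,.151,.16),vel=.15); ctrl.command_gripper(.31)
f0=ctrl.current_contact_force()
hit=ctrl.move_l(wd(-.057,.151,.090),vel=.08,contact_N=8); print(hit,st(ctrl.current_tool_pos()),ctrl.current_contact_force()-f0,ctrl.current_grasp_force(),ctrl.current_t())
if not hit:
    for w in(.16,.135,.128,.124,.121):
        ctrl.command_gripper(w); print(w,ctrl.current_grip_width(),ctrl.current_grasp_force())
        if ctrl.current_grasp_force()>12: break
    print('F',ctrl.current_contact_force()-f0,ctrl.current_t())
```

```text
False [-0.0567  0.151   0.0904] [-0.4251  0.8896 -0.2439] 0.0 26.2833
0.16 0.1583725437878793 0.09082635023283103
0.135 0.1346019746876952 2.4610277445435713
0.128 0.125734136106024 12.660731610415041
F [-0.7194  0.87    1.5879] 27.1833
```

Run:
```python
from h import *
ctrl.command_gripper(.122); print(ctrl.current_grasp_force())
f=ctrl.current_contact_force()
s0=ctrl.read_camera('scene')
ctrl.move_l(ctrl.current_tool_pos()+[0,0,.028],vel=.06); ctrl.sleep(.2)
print(ctrl.current_contact_force()-f,ctrl.current_grasp_force(),st(ctrl.current_tool_pos()),ctrl.current_t())
s=ctrl.read_camera('scene');t=ctrl.read_camera('top')
cv2.imwrite('pics/sc5.png',s);cv2.imwrite('pics/top5.png',t)
g=lambda a:cv2.resize(a[135:235,100:200],(400,400),interpolation=2)
cv2.imwrite('pics/m5.png',np.hstack([g(s0),g(s)]))
for c,a in blobs(red(s))[0]: print(c)
```

```text
29.808137330546742
[ 0.2424  0.5683 -1.0273] 29.76205685721652 [-0.0572  0.151   0.1177] 28.2667
[145.8235 182.3529]
[208.4545 193.9091]
[421.5636 220.8848]
[440.9041 223.6438]
```

View pics/m5.png

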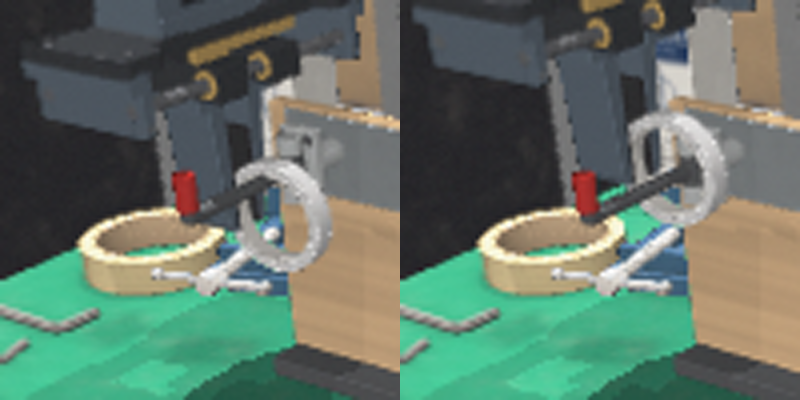

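The ring is lifted with the bar in the lower part of its hole, clear of the post top and bar. I pull it off, carry it across to the right hook and lower it until it hangs.

Run:
```python
from h import *
p=ctrl.current_tool_pos(); p=p+[0,0,.0015]; s=st(p); f0=ctrl.current_contact_force()
ctrl.move_l(p,vel=.05)
hit=ctrl.move_l(wd(-.162,s[1],s[2]),vel=.1,contact_N=4); print('out',hit,st(ctrl.current_tool_pos()),ctrl.current_contact_force()-f0)
if hit: raise SystemExit
ctrl.move_l(wd(-.162,s[1]-.149,s[2]),vel=.15); ctrl.sleep(.1)
print(ctrl.current_grasp_force(),ctrl.current_contact_force()-f0,ctrl.current_t())
for n in('scene','top'): cv2.imwrite(f'pics/{n}6.png',ctrl.read_camera(n))
t=cv2.imread('pics/top6.png')
for c,a in blobs(red(t))[0]: print('top',c,st(onz('top',[c],.1745)[0]))
for c,a in blobs(red(cv2.imread('pics/scene6.png')))[0]: print('scene',c,a[4])
h=cv2.cvtColor(t,cv2.COLOR_BGR2HSV);m=(h[...,1]<40)&(h[...,2]>130);m[:235]=0;m[285:]=0;m[:,:215]=0;m[:,285:]=0
for c,a in blobs(m,20)[0]: print('white',c,a,st(onz('top',[c],.165)[0]))
```

```text
out False [-0.1613  0.151   0.1193] [ 0.7277 -0.1965  0.9534]
29.761856822497066 [ 0.4852 -0.2878  0.4395] 31.0583
top [507.6667  79.8333] [ 0.2139 -0.5868  0.1745]
top [335.7525 180.5446] [ 0.0065 -0.21    0.1745]
top [244.  239.5] [-0.1018 -0.0341  0.1745]
scene [208.5 194. ] 54
scene [421.5758 220.9636] 165
scene [440.88 223.76] 75
white [229.1548 266.8654] [ 215  245   34   40 1040] [-0.1522 -0.0052  0.165 ]
white [257.9982 271.2803] [244 254  27  31 553] [-0.1611 -0.0591  0.165 ]
```

Run:
```python
from h import *
def proj(n,P):
    p=ctrl.camera_params(n); T=p['pose']; c=((np.array(P)-T[:3,3])@T[:3,:3])*[1,-1,-1]
    K=np.array([[p['fx'],0,p['cx']],[0,p['fy'],p['cy']],[0,0,1]])
    return cv2.projectPoints(c.reshape(-1,1,3),np.zeros(3),np.zeros(3),K,p['D'])[0].reshape(-1,2)
a=np.linspace(0,2*np.pi,60,endpoint=False)
# predicted outer outline of the front flat side at z=.161
pr=lambda y,z:proj('scene',[wd(-.167,y+.032*np.cos(k),z+.032*np.sin(k)) for k in a])
q=pr(-.034,.161); print('pred bbox',q.min(0),q.max(0),'centre',q.mean(0))
print('shift per mm y',(pr(-.024,.161)-q).mean(0)/10,'z',(pr(-.034,.171)-q).mean(0)/10)
s=cv2.imread('pics/scene6.png');h=cv2.cvtColor(s,cv2.COLOR_BGR2HSV)
m=(h[...,1]<45)&(h[...,2]>125)
x0,y0=(q.min(0)-15).astype(int);x1,y1=(q.max(0)+15).astype(int)
mm=np.zeros_like(m);mm[y0:y1,x0:x1]=m[y0:y1,x0:x1]
for c,st_ in blobs(mm,30)[0]: print(c,st_)
for r in mm[y0:y1:2,x0:x1]: print(''.join('#' if v else '.' for v in r))
```

```text
pred bbox [172.9689 191.7217] [201.1082 225.1868] centre [186.9018 208.5707]
shift per mm y [-0.4343 -0.1168] z [-0.049  -0.5128]
[201.6152 181.5815] [185 176  31  16 356]
[191.3536 208.334 ] [176 191  31  37 509]
[174.7674 223.5116] [169 221  12   6  43]
[204.1769 232.2846] [192 227  24  12 130]
.............................##############################
.............................##############################
.............................##############################
.............................##############################
............................###############################
....................................#######################
.............................................#####.....####
.......................................................####
.........................############......................
......................##################...................
....................#######################................
.#..................####........#############..............
###.................###.............##########.............
##...................#
[... 417 characters left out ...]
.##########.............######..........
......................###########........#######...........
........................######################.............
...............########...##################...............
............##########......##############.................
.................####..........#...........................
..........................###........######................
...................................###############.........
.....................................###################...
............................................###############
...................................................########
.........................................................##
```

The ring's outline fits the prediction to within about 5 mm sideways and 1–2 mm in height. The post has ±12 mm of room, so I insert it and hang it.

Run:
```python
from h import *
s=st(ctrl.current_tool_pos()); f0=ctrl.current_contact_force()
hit=ctrl.move_l(wd(-.066,s[1]+.001,s[2]),vel=.09,contact_N=4); print('in',hit,st(ctrl.current_tool_pos()),ctrl.current_contact_force()-f0)
if hit: raise SystemExit
s=st(ctrl.current_tool_pos()); f0=ctrl.current_contact_force()
hit=ctrl.move_l(wd(-.066,s[1],s[2]-.034),vel=.04,contact_N=2.5); print('down',hit,st(ctrl.current_tool_pos()),ctrl.current_contact_force()-f0,ctrl.current_t())
sc=ctrl.read_camera('scene');cv2.imwrite('pics/scene7.png',sc)
```

```text
in False [-0.0666  0.0036  0.1192] [-0.9787  0.497  -0.3116]
down True [-0.0662  0.0036  0.0896] [ 1.2953 -0.6219  6.2634] 33.0667
```

Run:
```python
from h import *
p=ctrl.current_tool_pos(); ctrl.move_l(p+[0,0,.001],vel=.03)
ctrl.command_gripper(.15); ctrl.command_gripper(.28); print(ctrl.current_grasp_force(),ctrl.current_t())
p=ctrl.current_tool_pos(); hit=ctrl.move_l(p+[0,0,.11],vel=.12,contact_N=4); print(hit,ctrl.current_tool_pos())
if hit: raise SystemExit
ctrl.move_l(wd(-.17,.10,.20),vel=.25)
ctrl.command_gripper(0.)
t=ctrl.read_camera('top');s=ctrl.read_camera('scene');cv2.imwrite('pics/top8.png',t);cv2.imwrite('pics/scene8.png',s)
for c,a in blobs(red(t))[0]: print('top',c,st(onz('top',[c],.1745)[0]))
h=cv2.cvtColor(t,cv2.COLOR_BGR2HSV);m=(h[...,1]<40)&(h[...,2]>130);m[:195]=0;m[245:]=0;m[:,:215]=0;m[:,285:]=0
for c,a in blobs(m,20)[0]: print('white',c,a,st(onz('top',[c],.15)[0]))
hs=cv2.cvtColor(s,cv2.COLOR_BGR2HSV);ms=(hs[...,1]<45)&(hs[...,2]>125)
for r in ms[165:225:2,185:260]: print(''.join('#' if v else '.' for v in r))
for c,a in blobs(red(s))[0]: print('scene',c)
print(ctrl.current_t())
```

```text
0.0 34.0333
False [ 0.5169 -0.0692  0.2001]
top [507.8841  79.087 ] [ 0.2156 -0.5876  0.1745]
top [335.8131 180.5327] [ 0.0065 -0.2101  0.1745]
top [243.9667 239.4667] [-0.1018 -0.0341  0.1745]
top [165.9333 248.3333] [-0.1165  0.1127  0.1745]
white [243.5    197.3913] [240 195   8   6  46] [-0.0192 -0.0328  0.15  ]
white [245.235 219.965] [230 216  31   9 200] [-0.0634 -0.0357  0.15  ]
#####..###.######..###########......................############...........
###############..#########...####..............#############...............
####################################.......############....................
###############################################.#..........................
#########################################################..................
###################################################################........
###########################################..####################.#########
####################################################.######################
###########################################################################
##########################
[... 981 characters left out ...]
......########.............######.......................
..........................#########...........#####........................
............................#############..#######.........................
..............................##################...........................
.................................#############.............................
...........................................................................
...........................................................................
...........................................................................
scene [145.7692 182.2692]
scene [208.5102 194.4898]
scene [421.6988 220.9819]
scene [440.8378 223.7568]
36.4667
```

The roll hangs on the right hook at stand (-0.063, -0.035), let go, and the hook is still out. Now I sweep the left hook closed with shut fingers.

Run:
```python
from h import *
R=np.column_stack([SX,-SY,[0,0,-1.]])
H=np.array([-.0365,.1145]); r=.0225; z=.130
def C(a): return H+.08*np.array([-np.sin(a),-np.cos(a)])-r*np.array([np.cos(a),-np.sin(a)])
ctrl.goto(wd(-.1165,.155,.19),R)
hit=ctrl.move_l(wd(-.1165,.155,z),vel=.12,contact_N=8); print(hit,st(ctrl.current_tool_pos()))
if hit: raise SystemExit
f0=ctrl.current_contact_force()
for a in np.radians([90,78,66,54,42,30,20,12]):
    ctrl.move_l(wd(*C(a),z),vel=.1); f=ctrl.current_contact_force()-f0; print(round(np.degrees(a)),f)
    if np.linalg.norm(f)>25: break
print(st(ctrl.current_tool_pos()),ctrl.current_t())
t=ctrl.read_camera('top');s=ctrl.read_camera('scene')
for c,a in blobs(red(t))[0]: print('top',c,st(onz('top',[c],.1745)[0]))
for c,a in blobs(red(s))[0]: print('scene',c)
```

```text
False [-0.1162  0.155   0.1304]
90 [-0.2914  0.2012 -0.597 ]
78 [-0.6801  0.1773 -0.7232]
66 [-0.5572  0.6838 -0.021 ]
54 [-0.7659  0.6072  0.551 ]
42 [ 1.478   3.5951 -0.2021]
30 [-0.8546  0.4491  0.4012]
20 [-0.4263  0.5099  0.0373]
12 [-0.1971  0.1171 -0.0561]
[-0.0752  0.041   0.1299] 41.1917
top [507.6667  79.8333] [ 0.2139 -0.5868  0.1745]
top [335.7549 180.549 ] [ 0.0064 -0.21    0.1745]
scene [197.1818 179.7273]
scene [208.5 194. ]
scene [421.5893 220.9464]
scene [440.9583 223.9861]
```

Run:
```python
from h import *
P=st(onz('scene',[[197.18,179.73]],.163)[0]); print('left post',P,'right',st(onz('scene',[[208.5,194.]],.163)[0]),'angle',np.degrees(np.arctan2(-.0365-P[0],.1145-P[1])))
```

```text
left post [-0.05    0.0364  0.163 ] right [-0.0991 -0.0305  0.163 ] angle 9.830183417821694
```

The left post is at about 10°, right in front of the fingers. Now the slow final push.

Run:
```python
from h import *
ctrl.move_l(ctrl.current_tool_pos(),vel=.05) if 0 else None
f0=ctrl.current_contact_force()
s=st(ctrl.current_tool_pos()); 
hit=ctrl.move_l(wd(s[0]+.030,.040,s[2]),vel=.012,contact_N=7)
F=lambda:-(np.mean([ctrl.current_contact_force()-f0 for _ in range(3)],axis=0)@SX)
print(hit,st(ctrl.current_tool_pos()),F(),ctrl.current_t())
if hit:
    x=st(ctrl.current_tool_pos())[0]
    for i in range(25):
        f=F()
        if f>14: break
        x+=.0004 if f<11 else .0002
        ctrl.move_l(wd(x,.040,s[2]),vel=.01); print(round(x,4),round(st(ctrl.current_tool_pos())[0],4),round(F(),2))
    for i in range(6): ctrl.sleep(.2); print(round(F(),2),end=' ')
    print(ctrl.current_contact_force()-f0,ctrl.current_t())
```

```text
True [-0.0608  0.0401  0.1295] 0.1054906417490925 42.65
-0.0604 -0.0607 2.16
-0.06 -0.0605 5.0
-0.0596 -0.0605 5.47
-0.0592 -0.0604 7.96
-0.0588 -0.0602 9.18
-0.0584 -0.0601 10.3
-0.058 -0.06 11.67
-0.0578 -0.06 13.15
-0.0576 -0.0599 14.32
14.06 13.43 14.01 12.45 14.14 12.98 [-12.9567  -1.8379   2.5109] 46.1
```

Run:
```python
from h import *
ctrl.move_l(wd(-.0574,.040,.1295),vel=.01); ctrl.sleep(1.0); print(ctrl.current_contact_force()@SX)
ctrl.move_l(wd(-.085,.042,.1295),vel=.05)
ctrl.move_l(wd(-.085,.042,.22),vel=.15)
ctrl.goto(wd(-.20,.10,.26),ctrl.current_eef_rot()); ctrl.sleep(.3)
t=ctrl.read_camera('top');s=ctrl.read_camera('scene')
for c,a in blobs(red(t))[0]: print('top',st(onz('top',[c],.1745)[0]))
for c,a in blobs(red(s))[0]: print('scene',c,st(onz('scene',[c],.163)[0]))
h=cv2.cvtColor(t,cv2.COLOR_BGR2HSV);m=(h[...,1]<40)&(h[...,2]>130);m[:195]=0;m[245:]=0;m[:,:215]=0;m[:,285:]=0
for c,a in blobs(m,20)[0]: print('white',c,a,st(onz('top',[c],.15)[0]))
print(ctrl.current_contact_force(),ctrl.current_t())
```

```text
-15.500696187028048
top [ 0.2157 -0.5875  0.1745]
top [ 0.0064 -0.2102  0.1745]
top [-0.0366  0.0355  0.1745]
top [-0.1016 -0.0345  0.1745]
scene [200.9189 177.3243] [-0.0351  0.0384  0.163 ]
scene [208.5102 194.4898] [-0.1009 -0.0319  0.163 ]
scene [421.8 221. ] [-0.0201 -0.4011  0.163 ]
scene [440.8649 223.8378] [-0.0158 -0.4286  0.163 ]
white [243.5    197.3913] [240 195   8   6  46] [-0.0192 -0.0328  0.15  ]
white [245.2525 219.995 ] [230 216  31   9 202] [-0.0634 -0.0357  0.15  ]
[ 0.1499 -0.0226 -0.8154] 49.8
```

```bash
python3 -c "
from bench import ctrl
print(ctrl.sign_off())"
```

```text
the job is handed in; nothing more can be done
None
```

The job is handed in at about 50 s, with no verdict returned: the right hook is swung out with the roll hanging on it, and the left hook is folded flat after being held against its stop at 13–15.5 N for over a second.

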